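Seat the pins of a knife handle in a dry fit

TASK

Dry-fit the handle of the knife that lies on the wooden block: with your fingertips, lightly press its three brass pins down until each is level with the black handle - first the front pin (next to the blade), then the rear pin (at the butt end), and the middle pin last. Only press, and stop when the pin is level rather than bearing down on the handle; the knife stays lying on its block, not picked up or shoved about, and the other things on the bench stay where they are.

Things in the scene. Friction and masses are not known exactly. Their poses are not given: they have to be found in the camera images.
- block: Bench block of pale wood, fixed to the bench, 180 x 80 mm, with a soft cork pad over its top; the pad's upper face lies 35 mm above the bench. Pressed hard the pad gives, about 1 mm for every 5 N (5 mm at most), and springs back. Origin: centre of the block's underside; x along its length, z up.
- knife: Knife, about 310 g, loose, flat on the pad, roughly along it. Blade 163 mm; black flat-faced handle 130 mm long, 30 to 35 wide, 18 thick, wholly over the block. Origin: centre of the handle's underside; x towards the blade's tip, z up. Handle from x = -65 mm (butt) to +65 mm, upper face at z = 18 mm (53 mm above the bench). More than 30 N on knife and pins bruises it.
- pin_front (a joint): Brass pin, 8 mm across, in the knife handle, pushed straight down into it. Value: how far it has gone down, 0 = standing 8 mm proud of the handle's face, 0.008 = level with it (stop). Starts between 0 and 0.002. Slides under about 3 N and stays where it is left. Nearest the blade: 45 mm from the handle's centre towards the blade, on the knife's long axis.
- pin_rear (a joint): Brass pin, 8 mm across, in the knife handle, pushed straight down into it. Value: how far it has gone down, 0 = standing 8 mm proud of the handle's face, 0.008 = level with it (stop). Starts between 0 and 0.002. Slides under about 3 N and stays where it is left. Nearest the butt: 45 mm from the handle's centre, away from the blade, on the knife's long axis.
- pin_mid (a joint): Brass pin, 8 mm across, in the knife handle, pushed straight down into it. Value: how far it has gone down, 0 = standing 8 mm proud of the handle's face, 0.008 = level with it (stop). Starts between 0 and 0.002. Slides under about 3 N and stays where it is left. Middle pin, at the handle's centre, on the knife's long axis.
- pin_front_top (a point): Centre of the front pin's flat upper end; z axis up.
- pin_rear_top (a point): Centre of the rear pin's flat upper end; z axis up.
- pin_mid_top (a point): Centre of the middle pin's flat upper end; z axis up.
- marker: White paint marker with a black cap, loose, lying on the bench beside the block, 138 mm long, 15 mm thick (17 mm high at its clip); origin under its middle, x along it towards the cap. Leave alone.
- pin_dish: Round aluminium dish with spare brass pins, loose, on the bench on the other side of the block, 80 mm across, 28 mm high; origin under its centre. Leave alone.
- tumbler: White tumbler with a steel rim, a clear lid and a small black tab, loose, standing on the bench, 81 mm across, 166 mm high; origin under its centre. Leave alone.
- driver: Black T-handle bit driver, loose, lying on the bench, 160 mm long, handle bar 96 mm wide, 22 mm high; origin under its middle, x towards the bit. Leave alone.
There are look-alikes about, which are no part of the job. Of the things like the block, leave any that is purple; of the rest the larger one is meant.

How it is judged (in metres and radians):
On the way, in this order (a step that is already met when the one before it is completed fails the run):
1. the front pin is pressed level with the handle (value of joint pin_front above 0.0065 m), for 0.1 s.
2. then the rear pin is pressed level (value of joint pin_rear above 0.0065 m), for 0.1 s.
3. then the middle pin is pressed level (value of joint pin_mid above 0.0065 m), for 0.1 s.
At the end, for the whole second after the job is handed in: All three pins stand no more than 1.5 mm above the handle's face; the knife lies at rest flat on the block (tilt under 0.06 rad) within 15 mm of where it lay; marker, dish, tumbler and driver are within 15 mm of where they were (value of joint each of pin_front, pin_rear, pin_mid above 0.0065 m and z of knife in the frame of block between 0.032 and 0.038 m and angle between knife's own z axis and vertical below 0.06 rad and distance of each of knife, marker, pin_dish, tumbler, driver from where it was at the start of the episode below 0.015 m and linear speed of knife below 0.01 m/s); the robot touches nothing.
It fails at once if a pin is pressed in (past 4 mm) while one before it in the order front, rear, middle is still more than 2.5 mm proud ((value of joint pin_front below 0.0055 m and value of joint any of pin_rear, pin_mid above 0.004 m) or (value of joint pin_rear below 0.0055 m and value of joint pin_mid above 0.004 m)).
It fails at once if the knife is lifted more than 8 mm off its block (z of knife in the frame of block above 0.043 m).
It fails at once if the knife is shoved more than 15 mm or tipped more than 0.15 rad (distance of knife from where it was at the start of the episode above 0.015 m or angle between knife's own z axis and vertical above 0.15 rad).
It fails at once if the knife and its pins are pressed with more than 30 N (contact force between the fingers and knife above 30 N).
It fails at once if the marker, dish, tumbler or driver is moved more than 15 mm (distance of any of marker, pin_dish, tumbler, driver from where it was at the start of the episode above 0.015 m).
It also fails if it takes over 45 s, if anything falls off the work surface, if the arm or the gripper's body presses on something with over 40 N, if the wrist force passes 120 N, or if a joint passes its speed limit or range.

ROBOT

A 6-joint arm with a two-finger parallel gripper is mounted at the origin on the work surface. World frame = base frame: x ahead of the robot, y to its left, z up, the work surface at z = 0. Lengths are in mm, angles in rad, forces in N, time in s.
With the tool pointing down it reaches from about 275 to 750 mm from the base axis. Payload 10.2 kg.
Tool frame: the origin (TCP) lies midway between the tips of the shut fingers; the grasp point (between the pads) lies 19 mm behind it; z points along the fingers, y is the line along which they close (so a half turn about z gives the same grasp; the last joint's range is limited). The gripper opens to 85 mm and grips with 20 to 120 N. Pads are 22 mm wide; open, the fingers measure 114 mm over their backs; the gripper's body (76 mm by 85 mm) begins 54 mm behind the grasp point. The pads swing forward as they close: fully open they stand 13 mm farther back than shut.
Start: joints at [-1.463, 0.313, 1.498, -0, 1.331, -0.223], TCP at [170.507, -496.547, 231.294] pointing down, gripper open.
Joint ranges: [-2.94, 2.94], [-0.97, 2.17], [0.19, 2.56], [-1.23, 4.37], [0.02, 3.11], [-2.88, 2.88]. Speed limits (rad/s): [2.39, 2.39, 3.01, 3.14, 3.14, 3.14].

INTERFACE

Orientations are given as a unit quaternion [w, x, y, z].
In Python, from rig import ctrl gives the robot as it stands.
- The arm moves only by the tool send_rows, never from a script. Its argument "targets" is a list of rows, each a list of 7 numbers: the closure, from -1 (fully open) to 1 (shut), so that 0 is half open, then the shift along the tool's x, y, z in m, then the turn, a rotation vector about the tool's x, y, z in rad. In form: [[claw, dx, dy, dz, ax, ay, az], ...]. A call has exactly 10 rows; each row shifts and turns the commanded pose from where the row before left it, along the tool's axes as they then stand; what a row does not reach is not made up. A row lasts 1/8 s, in which the tool goes at most 62.5 mm and 10.7 degrees, less where a joint would pass 70% of its speed; a pose out of reach is approached as far as the arm can. A call with a gripper value outside its range is refused whole. The fingers move at their own pace and stop on an object; "squeeze" is the grip in N (left out, the last holds). Time passes only in rows, so rows that do not move let the fingers close, or fill a call up. It gives the time, the measured TCP pose, the force, the opening and the grip force at its end, in the units of the state.
- ctrl.sense(): the state, without advancing time (a new reading comes with each control period).
- ctrl.capture(name): name is "side" or "top" or "wrist"; returns a dict with "img" (384x512x3 uint8, red, green, blue), "camera_matrix" (3x3 intrinsics, pixels), "R" (3x3) and "t" (3): a world point X has camera coordinates R X + t. Camera axes: x right, y down, z forward; pixel columns grow to the right and rows downward; lengths in mm; the calibration is good to about 2 mm. A picture is of the moment at which its call begins. There is no depth.
- ctrl.finish_job(): hands the job in; it is judged then, once.
Trained networks look in a picture, given as the dict that the camera call returned (one of the last four; its "shot" number tells which), for a name from the list of things; names that differ only in an ending like _2 or _b are one class to them, and where a whole thing is asked for, a point or a joint stands for the part that bears it (a point fixed in the world has none). Each returns a list of dicts, best first, with "score" (0 to 1); they miss things now and then, are a little off and sometimes report something else, mostly with a low value. They report only what shows in the picture. A call takes as long as a camera call. They do not tell look-alikes from the thing itself.
- ctrl.boxes_of(query, picture): "extent" ([left, top, width, height] in pixels, round what is visible of it).
- ctrl.landmark_of(query, picture): "point" ([column, row] in pixels: a listed point, or the origin of a listed thing).
The state is a dict: "time_s": time; "joints": joint angles; "dq": joint speeds; "tau": joint torques, N m; "eef_pos": TCP position; "ee_rot": TCP orientation; "force": force on the tool from outside, world axes, zero at the start; "wrist_torque": the same for the moment, N m; "grip_width": opening from 0.0 (shut) to 1.0 (fully open); "grip_force": force on a finger pad.
Only numpy, scipy, OpenCV 4.12 (cv2) and the standard library are available. Lean on these libraries where they do the work, as an engineer would, in place of code of your own. Each camera call takes 0.05 s, during which the arm holds its last target. There are 200 camera calls.

## Working session

There is one attempt and no reset: what is moved stays moved. The work goes in short steps, Python scripts to look and compute and a tool call to move; the robot and the scene stay as the last step left them, time stands still between calls to the robot, and variables do not carry over. Pictures are saved under pics/ and viewed, at most 10 in all, crops included, and the job is handed in when it is done.

Besides the shell and the picture viewer there is one more tool, called as a command line: name --pt "numbers of a row" for each row, then --argument value for the rest. send_rows: Moves the arm, as the interface text tells. Its arguments: {"type":"object","properties":{"targets":{"type":"array"},"squeeze":{"type":"number"}},"required":["targets"]}

```bash
mkdir -p pics
cat > h.py <<'E'
import numpy as np, cv2
from rig import ctrl
def ray(p,uv):
    K=np.array(p["camera_matrix"]);R=np.array(p["R"]);t=np.array(p["t"])
    return -R.T@t, R.T@np.linalg.solve(K,[uv[0],uv[1],1.])
def at_z(p,uv,z):
    c,d=ray(p,uv); return c+d*(z-c[2])/d[2]
def save(p,n): cv2.imwrite(f"pics/{n}.png",p["img"][:,:,::-1])
E
python3 - <<'E'
from h import *
np.set_printoptions(precision=1,suppress=True)
print(ctrl.sense())
im=[]
for n in("top","side"):
    p=ctrl.capture(n); im.append(p["img"])
    for q,z in(("knife",35),("block",0),("pin_front_top",60),("pin_mid_top",60),("pin_rear_top",60),("tumbler",0),("pin_dish",0),("marker",0),("driver",0)):
        for r in ctrl.landmark_of(q,p)[:3]: print(n,q,round(r["score"],2),np.array(r["point"]),at_z(p,r["point"],z))
    save(p,n)
E
```

```text
{'time_s': 0.0, 'joints': array([-1.5,  0.3,  1.5,  0. ,  1.3, -0.2]), 'dq': array([-0., -0., -0., -0.,  0.,  0.]), 'tau': array([  0. , -41.2, -26. ,  -0. ,   0. ,   0. ]), 'eef_pos': array([ 170.5, -496.3,  230.7]), 'ee_rot': array([-0. ,  1. ,  0.2,  0. ]), 'force': array([ 0.5, -0. ,  0.2]), 'wrist_torque': array([ 0., -0., -0.]), 'grip_force': 0.0, 'grip_width': 1.0000921334655941}
top knife 0.8 [250.8 188. ] [583.2  36.7  35. ]
top block 0.89 [315.5 212.5] [ 499.  -175.7    0. ]
top block 0.66 [180.8 222.1] [479.7 271.5   0. ]
top block 0.57 [252.2 188. ] [586.4  32.    0. ]
top tumbler 0.73 [403.2 242.9] [ 390.3 -462.1    0. ]
top pin_dish 0.85 [263.9 159.2] [681.9  -9.8   0. ]
top marker 0.67 [239.5 210.7] [512.   76.2   0. ]
top marker 0.45 [253.5 185.8] [593.6  27.5   0. ]
top driver 0.57 [115.1 215.9] [506.3 488.4   0. ]
side knife 0.6 [230.1 204.7] [583.6  53.5  35. ]
side block 0.87 [251.7 266.5] [484.3 284.9   0. ]
side block 0.76 [230.8 207.9] [585.   32.2   0. ]
side block 0.75 [261.9 176.1] [ 489.6 -163.4    0. ]
side tumbler 0.82 [283.1 136.9] [ 418.  -458.1    0. ]
side pin_dish 0.55 [207.5 199.4] [675.9  -3.    0. ]
side marker 0.59 [250.4 219.6] [509.3  83.    0. ]
side marker 0.26 [230.3 211.2] [584.3  49.3   0. ]
side driver 0.92 [233.3 323.4] [513.9 480.9   0. ]
```

View pics/top.png

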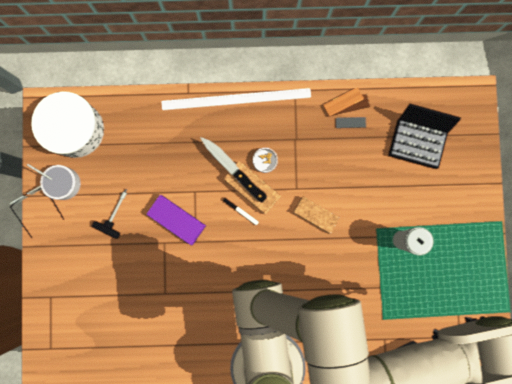

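View pics/side.png

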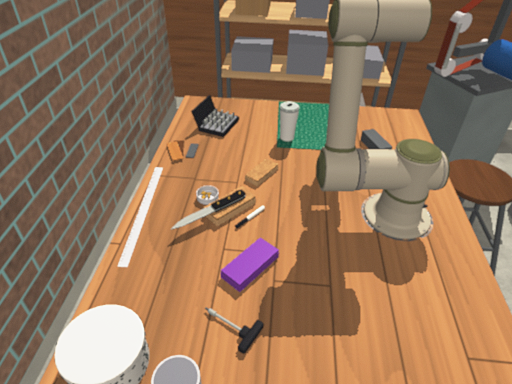

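```bash
cat >> h.py <<'E'
from scipy.spatial.transform import Rotation as Ro
def tool():
    s=ctrl.sense(); q=np.array(s["ee_rot"]); return np.array(s["eef_pos"]), Ro.from_quat(q[[1,2,3,0]]).as_matrix(), s
def shift(T):
    p,R,s=tool(); return R.T@(np.array(T)-p)
E
python3 - <<'E'
from h import *
np.set_printoptions(precision=4,suppress=True)
p,R,s=tool(); print(R, s["ee_rot"],shift([555,10,231]))
E
```

```text
[[ 0.9458  0.3248 -0.    ]
 [ 0.3248 -0.9458  0.    ]
 [-0.     -0.0001 -1.    ]] [-0.      0.9864  0.1646 -0.    ] [ 528.1696 -354.1985    0.2906]
```

send_rows --pt "1 0.0264 -0.0177 0 0 0 0" --pt "1 0.0264 -0.0177 0 0 0 0" --pt "1 0.0264 -0.0177 0 0 0 0" --pt "1 0.0264 -0.0177 0 0 0 0" --pt "1 0.0264 -0.0177 0 0 0 0" --pt "1 0.0264 -0.0177 0 0 0 0" --pt "1 0.0264 -0.0177 0 0 0 0" --pt "1 0.0264 -0.0177 0 0 0 0" --pt "1 0.0264 -0.0177 0 0 0 0" --pt "1 0.0264 -0.0177 0 0 0 0" --squeeze 60

```text
time_s: 2.25
eef_pos: [363.2, -242.5, 231.4]
ee_rot: [0.0, 0.986, 0.165, 0.0]
force: [0.3, -0.3, -1.2]
grip_width: 0.001
grip_force: 0.0
```

send_rows --pt "1 0.0264 -0.0177 0 0 0 0" --pt "1 0.0264 -0.0177 0 0 0 0" --pt "1 0.0264 -0.0177 0 0 0 0" --pt "1 0.0264 -0.0177 0 0 0 0" --pt "1 0.0264 -0.0177 0 0 0 0" --pt "1 0.0264 -0.0177 0 0 0 0" --pt "1 0.0264 -0.0177 0 0 0 0" --pt "1 0.0264 -0.0177 0 0 0 0" --pt "1 0.0264 -0.0177 0 0 0 0" --pt "1 0 0 0 0 0 0"

```text
time_s: 3.5
eef_pos: [536.2, -14.3, 231.0]
ee_rot: [-0.0, 0.986, 0.166, -0.0]
force: [0.1, -0.2, -0.3]
grip_width: 0.002
grip_force: 0.0
```

Run:
```python
from h import *
np.set_printoptions(precision=1,suppress=True)
p=ctrl.capture("wrist"); pos,R,s=tool(); print(pos,R,s["joints"],s["grip_width"],s["force"])
for q,z in(("knife",35),("block",0),("pin_front_top",60),("pin_mid_top",60),("pin_rear_top",60)):
    for r in ctrl.landmark_of(q,p)[:3]: print(q,round(r["score"],2),np.array(r["point"]),at_z(p,r["point"],z))
save(p,"w1")
```

```text
[535.7 -15.2 231. ] [[ 0.9  0.3 -0. ]
 [ 0.3 -0.9 -0. ]
 [-0.  -0.  -1. ]] [-0.2  0.3  1.5 -0.   1.3  1. ] -0.004394204080299705 [ 0.1  0.1 -0.3]
knife 0.74 [221.9 107.8] [591.8  40.4  35. ]
knife 0.7 [226.1 110.2] [590.9  35.2  35. ]
block 0.93 [229.1 111.9] [589.1  34.    0. ]
block 0.71 [  6.3 123. ] [486.1 290.8   0. ]
block 0.7 [354.6 229.2] [ 497.8 -176.1    0. ]
pin_front_top 0.46 [199.2  67.4] [621.8  70.8  60. ]
pin_mid_top 0.57 [219.7 108.3] [591.2  40.   60. ]
pin_rear_top 0.46 [237.1 148.7] [557.8  10.1  60. ]
```

View pics/w1.png

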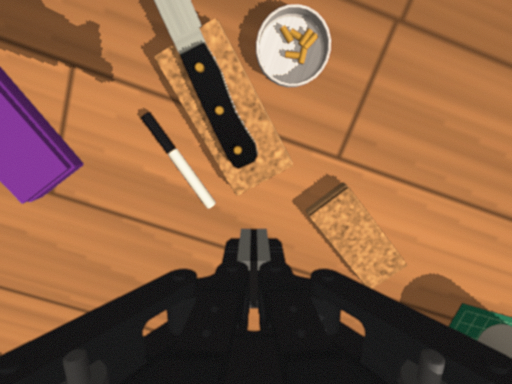

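Run:
```python
from h import *
np.set_printoptions(precision=1,suppress=True)
print(shift([607,56,110]))
```

```text
[ 91.1 -45.1 121.4]
```

send_rows --pt "1 0.0114 -0.0056 0.0152 0 0 0" --pt "1 0.0114 -0.0056 0.0152 0 0 0" --pt "1 0.0114 -0.0056 0.0152 0 0 0" --pt "1 0.0114 -0.0056 0.0152 0 0 0" --pt "1 0.0114 -0.0056 0.0152 0 0 0" --pt "1 0.0114 -0.0056 0.0152 0 0 0" --pt "1 0.0114 -0.0056 0.0152 0 0 0" --pt "1 0.0114 -0.0056 0.0152 0 0 0" --pt "1 0 0 0 0 0 0" --pt "1 0 0 0 0 0 0"

```text
time_s: 5.05
eef_pos: [607.5, 56.3, 110.1]
ee_rot: [0.0, 0.986, 0.165, 0.0]
force: [-0.2, 0.1, -0.2]
grip_width: -0.006
grip_force: 0.0
```

Run:
```python
from h import *
np.set_printoptions(precision=1,suppress=True)
p=ctrl.capture("wrist"); pos,R,s=tool(); print(pos,s["force"])
K,Rc,t=map(np.array,(p["camera_matrix"],p["R"],p["t"])); c=K@(Rc@pos+t); print("tcp px",c/c[2],"cam",-Rc.T@t)
for q,z in(("pin_front_top",60),("pin_mid_top",60),("pin_rear_top",60)):
    for r in ctrl.landmark_of(q,p)[:2]: X=at_z(p,r["point"],z);print(q,round(r["score"],2),np.array(r["point"]),X,shift(X))
save(p,"w2")
```

```text
[607.6  56.2 110.4] [-0.2 -0.5  1. ]
tcp px [251.4 242.8   1. ] cam [672.   77.5 253.9]
pin_front_top 0.6 [238.6 185.6] [622.3  70.6  60. ] [18.6 -9.  50.4]
```

View pics/w2.png

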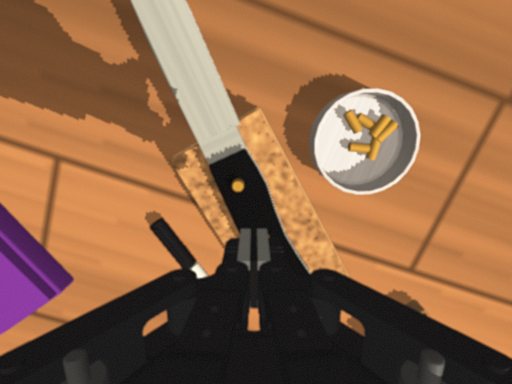

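send_rows --pt "1 0.0062 -0.003 0.006 0 0 0" --pt "1 0.0062 -0.003 0.008 0 0 0" --pt "1 0.0062 -0.003 0.008 0 0 0" --pt "1 0 0 0.008 0 0 0" --pt "1 0 0 0.008 0 0 0" --pt "1 0 0 0.005 0 0 0" --pt "1 0 0 0.003 0 0 0" --pt "1 0 0 0 0 0 0" --pt "1 0 0 0 0 0 0" --pt "1 0 0 0 0 0 0"

```text
time_s: 6.5
eef_pos: [622.2, 71.0, 63.9]
ee_rot: [0.0, 0.986, 0.165, 0.0]
force: [-0.3, 0.1, 0.4]
grip_width: -0.002
grip_force: 0.0
```

send_rows --pt "1 0 0 0.001 0 0 0" --pt "1 0 0 0.001 0 0 0" --pt "1 0 0 0.001 0 0 0" --pt "1 0 0 0.001 0 0 0" --pt "1 0 0 0.001 0 0 0" --pt "1 0 0 0.001 0 0 0" --pt "1 0 0 0.001 0 0 0" --pt "1 0 0 0.001 0 0 0" --pt "1 0 0 0.001 0 0 0" --pt "1 0 0 0 0 0 0"

```text
time_s: 7.75
eef_pos: [622.1, 71.0, 54.6]
ee_rot: [0.0, 0.986, 0.165, 0.0]
force: [-0.6, -0.2, 2.7]
grip_width: -0.006
grip_force: 1.2
```

send_rows --pt "1 0 0 0.0005 0 0 0" --pt "1 0 0 0 0 0 0" --pt "1 0 0 0.0005 0 0 0" --pt "1 0 0 0 0 0 0" --pt "1 0 0 0.0005 0 0 0" --pt "1 0 0 0 0 0 0" --pt "1 0 0 0.0005 0 0 0" --pt "1 0 0 0 0 0 0" --pt "1 0 0 0 0 0 0" --pt "1 0 0 0 0 0 0"

```text
time_s: 9.0
eef_pos: [622.1, 71.0, 52.7]
ee_rot: [-0.0, 0.986, 0.165, 0.0]
force: [0.4, -0.3, 2.1]
grip_width: 0.0
grip_force: 1.3
```

send_rows --pt "1 0 0 0.0005 0 0 0" --pt "1 0 0 0 0 0 0" --pt "1 0 0 0.0005 0 0 0" --pt "1 0 0 0 0 0 0" --pt "1 0 0 0 0 0 0" --pt "1 0 0 0 0 0 0" --pt "1 0 0 0 0 0 0" --pt "1 0 0 0 0 0 0" --pt "1 0 0 0 0 0 0" --pt "1 0 0 0 0 0 0"

```text
time_s: 10.25
eef_pos: [622.1, 71.0, 52.0]
ee_rot: [0.0, 0.986, 0.165, 0.0]
force: [-1.9, -0.0, 6.6]
grip_width: -0.003
grip_force: 2.9
```

send_rows --pt "1 0 0 -0.006 0 0 0" --pt "1 0 0 -0.012 0 0 0" --pt "1 -0.016 0.0074 0 0 0 0" --pt "1 -0.016 0.0074 0 0 0 0" --pt "1 -0.016 0.0074 0 0 0 0" --pt "1 -0.016 0.0074 0 0 0 0" --pt "1 -0.017 0.0075 0 0 0 0" --pt "1 0 0 0.003 0 0 0" --pt "1 0 0 0.003 0 0 0" --pt "1 0 0 0 0 0 0"

```text
time_s: 11.5
eef_pos: [557.7, 10.0, 63.4]
ee_rot: [-0.0, 0.986, 0.165, -0.0]
force: [0.1, 0.2, -0.9]
grip_width: -0.001
grip_force: 0.0
```

send_rows --pt "1 0 0 0.001 0 0 0" --pt "1 0 0 0.001 0 0 0" --pt "1 0 0 0.001 0 0 0" --pt "1 0 0 0.001 0 0 0" --pt "1 0 0 0.001 0 0 0" --pt "1 0 0 0.001 0 0 0" --pt "1 0 0 0.001 0 0 0" --pt "1 0 0 0.001 0 0 0" --pt "1 0 0 0.001 0 0 0" --pt "1 0 0 0.001 0 0 0"

```text
time_s: 12.75
eef_pos: [557.5, 9.6, 53.6]
ee_rot: [0.0, 0.986, 0.165, 0.0]
force: [-0.4, -0.1, 4.0]
grip_width: -0.002
grip_force: 1.5
```

Run:
```python
from h import *
np.set_printoptions(precision=1,suppress=True)
p=ctrl.capture("wrist"); pos,R,s=tool(); print(pos,s["force"])
for q,z in(("pin_front_top",53),("pin_mid_top",60)):
    for r in ctrl.landmark_of(q,p)[:2]: X=at_z(p,r["point"],z);print(q,round(r["score"],2),np.array(r["point"]),X)
save(p,"w3")
```

```text
[557.5   9.6  53.5] [-0.5 -0.1  2.6]
pin_front_top 0.6 [168.5  74.1] [624.5  72.5  53. ]
pin_mid_top 0.52 [210.1 173.5] [588.   40.6  60. ]
pin_mid_top 0.2 [349.1  47. ] [659.9   0.5  60. ]
```

View pics/w3.png

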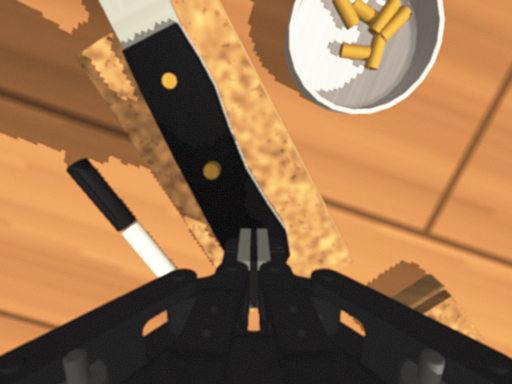

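The front pin at (169, 81) looks flush and the middle pin at (212, 170) is still proud. The fingertips are on the rear pin.

send_rows --pt "1 0 0 0.0005 0 0 0" --pt "1 0 0 0 0 0 0" --pt "1 0 0 0.0005 0 0 0" --pt "1 0 0 0 0 0 0" --pt "1 0 0 0.0005 0 0 0" --pt "1 0 0 0 0 0 0" --pt "1 0 0 0 0 0 0" --pt "1 0 0 0 0 0 0" --pt "1 0 0 0 0 0 0" --pt "1 0 0 0 0 0 0"

```text
time_s: 14.15
eef_pos: [557.5, 9.6, 52.2]
ee_rot: [0.0, 0.986, 0.165, 0.0]
force: [-1.5, 0.6, 4.2]
grip_width: 0.002
grip_force: 2.4
```

send_rows --pt "1 0 0 0.0005 0 0 0" --pt "1 0 0 0 0 0 0" --pt "1 0 0 0 0 0 0" --pt "1 0 0 0 0 0 0" --pt "1 0 0 0 0 0 0" --pt "1 0 0 0 0 0 0" --pt "1 0 0 0 0 0 0" --pt "1 0 0 0 0 0 0" --pt "1 0 0 0 0 0 0" --pt "1 0 0 0 0 0 0"

```text
time_s: 15.4
eef_pos: [557.5, 9.6, 51.9]
ee_rot: [0.0, 0.986, 0.165, 0.0]
force: [-2.1, -0.3, 5.7]
grip_width: -0.003
grip_force: 3.3
```

send_rows --pt "1 0 0 -0.006 0 0 0" --pt "1 0 0 -0.012 0 0 0" --pt "1 0.0136 -0.0061 0 0 0 0" --pt "1 0.0136 -0.0061 0 0 0 0" --pt "1 0.0136 -0.0062 0 0 0 0" --pt "1 0 0 0.003 0 0 0" --pt "1 0 0 0.003 0 0 0" --pt "1 0 0 0 0 0 0" --pt "1 0 0 0 0 0 0" --pt "1 0 0 0 0 0 0"

```text
time_s: 16.65
eef_pos: [590.1, 40.1, 63.9]
ee_rot: [0.0, 0.986, 0.165, 0.0]
force: [-0.7, -0.4, 0.3]
grip_width: 0.004
grip_force: 0.0
```

send_rows --pt "1 0 0 0.001 0 0 0" --pt "1 0 0 0.001 0 0 0" --pt "1 0 0 0.001 0 0 0" --pt "1 0 0 0.001 0 0 0" --pt "1 0 0 0.001 0 0 0" --pt "1 0 0 0.001 0 0 0" --pt "1 0 0 0.001 0 0 0" --pt "1 0 0 0.001 0 0 0" --pt "1 0 0 0.001 0 0 0" --pt "1 0 0 0.001 0 0 0"

```text
time_s: 17.9
eef_pos: [590.1, 40.3, 53.7]
ee_rot: [-0.0, 0.986, 0.165, 0.0]
force: [-0.4, -0.4, 2.8]
grip_width: -0.002
grip_force: 1.5
```

send_rows --pt "1 0 0 0.0005 0 0 0" --pt "1 0 0 0 0 0 0" --pt "1 0 0 0.0005 0 0 0" --pt "1 0 0 0 0 0 0" --pt "1 0 0 0.0005 0 0 0" --pt "1 0 0 0 0 0 0" --pt "1 0 0 0 0 0 0" --pt "1 0 0 0 0 0 0" --pt "1 0 0 0 0 0 0" --pt "1 0 0 0 0 0 0"

```text
time_s: 19.15
eef_pos: [590.2, 40.2, 52.2]
ee_rot: [0.0, 0.986, 0.165, 0.0]
force: [-1.0, 0.1, 4.2]
grip_width: 0.0
grip_force: 2.4
```

send_rows --pt "1 0 0 0.0004 0 0 0" --pt "1 0 0 0.0003 0 0 0" --pt "1 0 0 0 0 0 0" --pt "1 0 0 0 0 0 0" --pt "1 0 0 0 0 0 0" --pt "1 0 0 0 0 0 0" --pt "1 0 0 0 0 0 0" --pt "1 0 0 0 0 0 0" --pt "1 0 0 0 0 0 0" --pt "1 0 0 0 0 0 0"

```text
time_s: 20.4
eef_pos: [590.2, 40.2, 51.8]
ee_rot: [0.0, 0.986, 0.165, 0.0]
force: [-2.0, -0.6, 6.5]
grip_width: -0.001
grip_force: 3.5
```

send_rows --pt "1 0 0 -0.005 0 0 0" --pt "1 0 0 -0.02 0 0 0" --pt "1 -0.015 0 -0.02 0 0 0" --pt "1 -0.015 0 -0.015 0 0 0" --pt "1 -0.015 0 0 0 0 0" --pt "1 -0.015 0 0 0 0 0" --pt "1 -0.015 0 0 0 0 0" --pt "1 0 0 0 0 0 0" --pt "1 0 0 0 0 0 0" --pt "1 0 0 0 0 0 0"

```text
time_s: 21.65
eef_pos: [519.6, 16.0, 111.4]
ee_rot: [-0.0, 0.986, 0.165, 0.0]
force: [0.0, -0.8, -0.4]
grip_width: 0.002
grip_force: 0.0
```

Run:
```python
from h import *
np.set_printoptions(precision=1,suppress=True)
p=ctrl.capture("wrist"); pos,R,s=tool(); print(pos,s["force"])
for q,z in(("pin_front_top",53),("pin_mid_top",53),("pin_rear_top",53)):
    for r in ctrl.landmark_of(q,p)[:1]: X=at_z(p,r["point"],z);print(q,round(r["score"],2),np.array(r["point"]),X)
cv2.imwrite("pics/w4.png",cv2.resize(p["img"][0:230,100:400,::-1],None,fx=2.6,fy=2.6,interpolation=cv2.INTER_CUBIC))
```

```text
[519.5  16.  111.4] [ 0.1 -0.1  0.2]
pin_front_top 0.6 [219.8  27.7] [623.8  72.4  53. ]
pin_mid_top 0.48 [251.4 103.2] [587.9  39.6  53. ]
pin_rear_top 0.44 [276.6 161.9] [556.8  10.5  53. ]
```

View pics/w4.png

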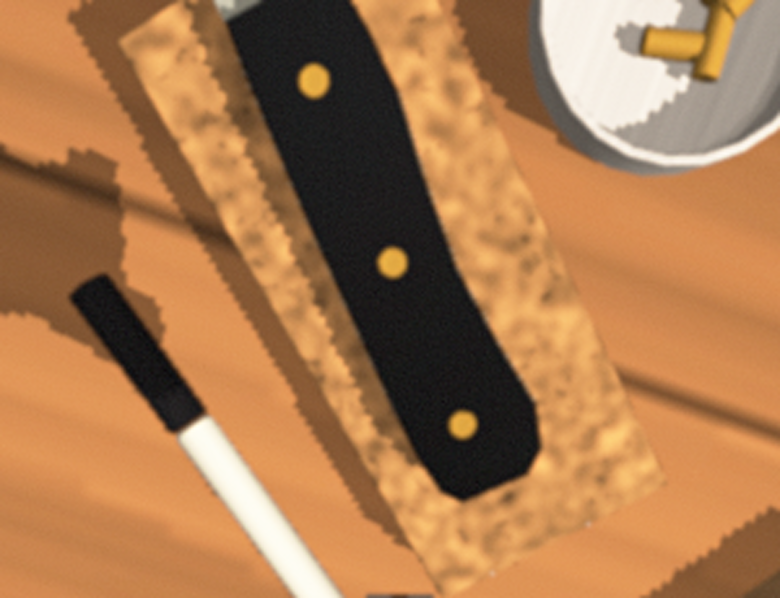

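All three pins, at crop pixels (314, 81), (392, 262) and (462, 425), look flush with the handle. The knife lies where it was, so I'm handing in.

```bash
python3 -c "
from rig import ctrl
print(ctrl.finish_job())"
```

```text
the job is handed in; nothing more can be done
None
```

I pressed the front, rear and middle pins down in that order. All three looked level in the final picture, with the knife still in place, and the job is handed in; no verdict was returned.

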